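Change over the gas cocks at the microscope bench

ROBOT

A 6-joint arm with a two-finger parallel gripper is mounted at the origin on the work surface. World frame = base frame: x ahead of the robot, y to its left, z up, the work surface at z = 0. Lengths are in m, angles in rad, forces in N, time in s.
With the tool pointing down it reaches from about 0.225 to 0.875 m from the base axis. Payload 3.4 kg.
Tool frame: the origin (TCP) lies midway between the tips of the shut fingers; the grasp point (between the pads) lies behind it (manip.grip_point_offset is the z of the grasp point in the tool frame, in m); z points along the fingers, x is the direction in which the jaws open and shut, and the axes are right-handed (so a half turn about z gives the same grasp; the last joint's range is limited). The gripper opens to 85 mm and grips with 20 to 120 N. Pads are 22 mm wide; open, the fingers measure 114 mm over their backs; the gripper's body (76 mm by 85 mm) begins 54 mm behind the grasp point. The pads swing forward as they close: fully open they stand 13 mm farther back than shut.
Start: joints at [1.213, 0.276, 1.505, -0, 1.361, -0.121], TCP at [0.135, 0.559, 0.231] pointing down, gripper open.
Joint ranges: [-2.89, 2.89], [-0.75, 2.08], [0.22, 2.7], [-1.18, 4.32], [0.11, 2.71], [-2.7, 2.7]. Speed limits (rad/s): [2.57, 2.57, 3.14, 3.14, 3.14, 3.14].

INTERFACE

Orientations are given as a unit quaternion [w, x, y, z].
In Python, from rig import manip, eyes, recognise, regions_of, mark_of gives the robot as it stands.
- The arm moves only by the shell command python3 -m inch 'ROWS' [FORCE]. ROWS is JSON, a list of rows, each a list of 5 numbers: the gripper command: -1 is shut, 1 is fully open, values between are in proportion, then the shift along the tool's x, y, z in mm, then the turn about the tool's z in degrees. A call has 1 to 20 rows; each row shifts and turns the pose as measured when the row begins, along the tool's axes as they then stand; what a row does not reach is not made up. A row lasts 1/12 s, in which the tool goes at most 41.7 mm and 7.16 degrees, less where a joint would pass 70% of its speed; a pose out of reach is approached as far as the arm can. A call with a gripper value outside its range is refused whole. The fingers move at their own pace and stop on an object; FORCE is the grip in N (left out, the last holds). Time passes only in rows, so rows that do not move let the fingers close. It gives the time, the measured TCP pose, the force and the opening at its end, in the units of the state.
- manip.get_state(): the state, without advancing time (a new reading comes with each control period).
- eyes.get_image(name): name is "scene" or "top" or "wrist"; returns a dict with "frame" (420x560x3 uint8, red, green, blue), "K" (3x3 intrinsics, pixels), "rvec" (rotation vector, rad) and "tvec" (3), from world to camera coordinates, as OpenCV has them; the wrist camera has in their place "mount" (4x4, takes a point from camera to tool coordinates, whose origin is the TCP and whose axes are the tool frame's). Camera axes: x right, y down, z forward; pixel columns grow to the right and rows downward; lengths in m; the calibration is good to about 2 mm. The wrist camera is an equidistant fisheye: a pixel r from the principal point sees the ray r / f radians off the axis. A picture is of the moment at which its call begins: read the wrist's pose just before it. There is no depth.
- manip.sign_off(): hands the job in, once; it reports no verdict.
Trained networks look in a picture, given as the dict that the camera call returned (one of the last four; its "shot" number tells which), for a name from the list of things; names that differ only in an ending like _2 or _b are one class to them, and where a whole thing is asked for, a point or a joint stands for the part that bears it (a point fixed in the world has none). Each returns a list of dicts, best first, with "confidence" (0 to 1); they miss things now and then, are a little off and sometimes report something else, mostly with a low value. They report only what shows in the picture. A call takes as long as a camera call. They do not tell look-alikes from the thing itself.
- recognise(picture, target): "bbox" ([left, top, width, height] in pixels, round what is visible of it).
- regions_of(picture, target): "mask" (420x560 bool, what is visible of it) and "bbox" ([left, top, width, height] in pixels, round what is visible of it).
- mark_of(picture, target): "point" ([row, column] in pixels: a listed point, or the origin of a listed thing).
The state is a dict: "clock": time; "qpos": joint angles; "qd": joint speeds; "effort": joint torques, N m; "position": TCP position; "ee_rot": TCP orientation; "contact_force": force on the tool from outside, world axes, zero at the start; "moment": the same for the moment, N m; "width": finger opening in m.
Only numpy, scipy, OpenCV 4.12 (cv2) and the standard library are available. Lean on these libraries where they do the work, as an engineer would, in place of code of your own. Each camera call takes 0.05 s, during which the arm holds its last target.

TASK

Change the gas supply of the microscope's stage chamber over to the standby line: first shut the lever cock that is open (lever along its pipe) fully against its stop, and only then fully open the other lever cock, leaving both levers at their stops and let go. Do not turn the small trim knob, and do not shift or tip the dishes, bottles and boxes on the bench.

Things in the scene. Friction and masses are not known exactly. Their poses are not given: they have to be found in the camera images.
- duty_cock: the gas cock in use, whose lever starts open (or within 0.17 rad). Fixed steel pipe bridge, 150 mm long, 63 mm high, brass valve body in the middle, on a grey plate 170 x 64 x 10 mm. Origin: on the bench under the lever's upright axis; x along the pipe (-x toward the robot, within 0.6 rad), z up. Either cock may be the left one.
- duty_lever (a joint): angle of the duty cock's lever (rad). 0 = shut: lever square across the pipe, pointing along the cock's +y (from the robot, roughly to the left); 1.571 = open: lever along the pipe, pointing along the cock's -x (roughly toward the robot). Grows counter-clockwise seen from above; hard stops at 0 and 1.571, so it shuts clockwise. 0.2 N m of friction (3 N at the grip); stays where left.
- duty_grip (a point): middle of the lever's black grip sleeve, 70 mm out from the axis, 105 mm above the bench. The sleeve is a level bar 18 mm wide, 14 mm tall, 70 mm long (35 to 105 mm from the axis), with at least 30 mm of air below it, also when it lies over the pipe.
- standby_cock: the standby gas cock, its twin, whose lever starts shut (or within 0.15 rad). Fixed steel pipe bridge, 150 mm long, 63 mm high, brass valve body in the middle, on a grey plate 170 x 64 x 10 mm. Origin: on the bench under the lever's upright axis; x along the pipe (-x toward the robot, within 0.6 rad), z up. Either cock may be the left one.
- standby_lever (a joint): angle of the standby cock's lever (rad). 0 = shut: lever square across the pipe, pointing along the cock's +y (from the robot, roughly to the left); 1.571 = open: lever along the pipe, pointing along the cock's -x (roughly toward the robot). Grows counter-clockwise seen from above; hard stops at 0 and 1.571, so it shuts clockwise. 0.2 N m of friction (3 N at the grip); stays where left.
- standby_grip (a point): middle of the lever's black grip sleeve, 70 mm out from the axis, 105 mm above the bench. The sleeve is a level bar 18 mm wide, 14 mm tall, 70 mm long (35 to 105 mm from the axis), with at least 30 mm of air below it, also when it lies over the pipe.
- trim_knob (a joint): turn of the small black knob (44 mm across, on a grey base) between the cocks, beyond the petri dishes; starts at 0, to be left alone
- petri_stack: bystander, loose: stack of three clear petri dishes, 90 mm across, 44 mm high, between the cocks on the robot's side; origin at the centre of its underside, z up
- slide_box: bystander, loose: flat grey slide box 170 x 85 x 34 mm; origin at the centre of its underside, z up
- beaker: bystander, loose: glass beaker, 68 mm across, 90 mm high, beyond the cocks; origin at the centre of its underside, z up
- reagent_bottle: bystander, loose: amber bottle, 70 mm across, 130 mm high; origin at the centre of its underside, z up
- media_bottle: bystander, loose: clear bottle, 80 mm across, 150 mm high; origin at the centre of its underside, z up
- stain_dish: bystander, loose: white ceramic bowl, 90 mm across, 50 mm high; origin at the centre of its underside, z up
There are look-alikes about, which are no part of the job. Leave any turquoise look-alike of the duty_cock alone.

How it is judged:
By the outcome, as a careful person would: the job done as asked, in the order asked, and still so for the second after the job is handed in, with the robot touching nothing.
It also fails if it takes over 54 s, if anything falls off the work surface, if the arm or the gripper's body presses on something with over 40 N, if the wrist force passes 120 N, or if a joint passes its speed limit or range.

## Working session

There is one attempt and no reset: what is moved stays moved. The work goes in short steps, Python scripts to look and compute and a shell command to move; the robot and the scene stay as the last step left them, time stands still between calls to the robot, and variables do not carry over. Pictures are saved under pics/ and viewed, and the job is handed in when it is done.

```bash
mkdir -p pics; ls; python3 - <<'E'
from rig import manip, eyes, recognise, regions_of, mark_of
import cv2
print(manip.get_state(), manip.grip_point_offset)
for n in ("scene","top"):
    p=eyes.get_image(n); im=p["frame"][:,:,::-1].copy()
    cv2.imwrite(f"pics/{n}0.png",im)
    print(n,p["K"].tolist(),p["rvec"],p["tvec"],p["shot"])
    for t in ("duty_cock","standby_cock","duty_grip","standby_grip"):
        print(t,[(round(d["confidence"],2),[round(float(v)) for v in d["point"]]) for d in mark_of(p,t)])
print(manip.get_state()["clock"])
E
```

```text
pics
{'clock': 0.0, 'qpos': array([ 1.21302055e+00,  2.76591136e-01,  1.50615719e+00,  8.09363668e-06,
        1.36069611e+00, -1.21002340e-01]), 'qd': array([-3.18936975e-04, -9.51357520e-04, -1.04976298e-03,  2.62181041e-04,
        5.02463353e-04, -2.68977168e-05]), 'effort': array([ 8.36354593e-04, -4.16774189e+01, -2.45806646e+01,  7.80922642e-05,
        1.11009245e-02,  1.23501601e-05]), 'position': array([0.13468959, 0.55844743, 0.23043233]), 'ee_rot': array([ 4.77415721e-04,  7.85674202e-01,  6.18639791e-01, -7.93324815e-04]), 'contact_force': array([ 0.83317683, -0.290359  ,  0.46275735]), 'moment': array([-0.00254792,  0.00822279, -0.01158528]), 'width': 0.0852785974635662} -0.0187
scene [[457.1217987835707, 0.0, 286.7330310489644], [0.0, 457.1217987835707, 209.01882276494624], [0.0, 0.0, 1.0]] [ 2.18245011  0.81322557 -0.37667936] [-0.41272583 -0.19873968  1.7915856 ] 1
duty_cock [(0.97, [346, 201]), (0.57, [263, 245])]
standby_cock [(0.72, [182, 332]), (0.25, [149, 332])]
duty_grip [(0.67, [308, 222]), (0.51, [222, 235])]
standby_grip [(0.65, [150, 332])]
top [[458.1420524939281, 0.0, 278.6764833698091], [0.0, 458.1420524939281, 202.69608257082115], [0.0, 0.0, 1.0]] [ 2.15274235 -2.15407203  0.15182124] [-0.02983278  0.59251925  1.51358323] 2
duty_cock [(0.79, [179, 408]), (0.6, [209, 336])]
standby_cock [(0.94, [219, 197])]
duty_grip [(0.54, [166, 398]), (0.49, [225, 335]), (0.43, [220, 199]), (0.16, [161, 203])]
standby_grip [(0.48, [227, 178])]
0.5
```

View pics/scene0.png

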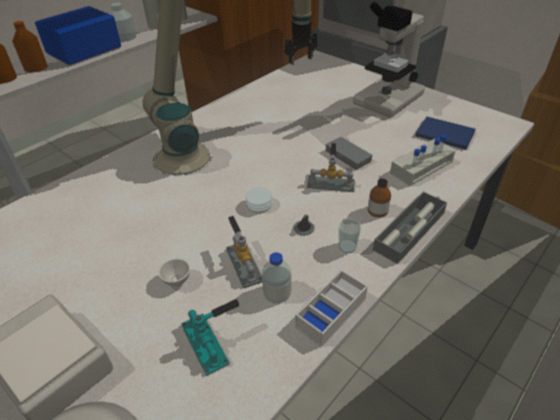

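View pics/top0.png

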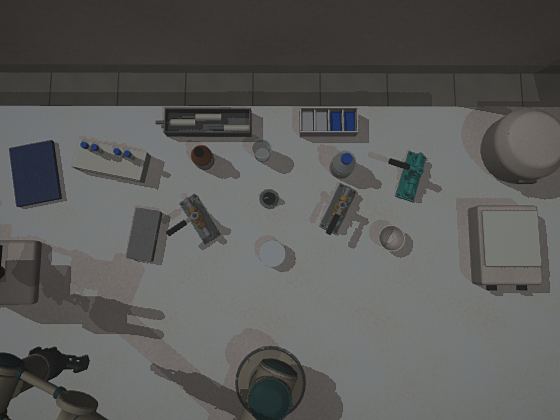

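The scene shows three cocks. The top-view candidates are:
- **Turquoise, (col 410, row 176):** a look-alike, so I leave it.
- **Grey/brass, (340, 208):** its lever lies along the pipe, so it is open. This should be the duty cock.
- **Grey/brass, (198, 219):** its lever lies across the pipe, so it is shut. This should be the standby cock.

I'll confirm this in an enlarged crop.

```bash
python3 - <<'E'
import cv2,numpy as np
im=cv2.imread("pics/top0.png")
a=im[150:270,120:260]; b=im[150:270,290:430]
o=np.hstack([cv2.resize(x,None,fx=2.8,fy=2.8,interpolation=cv2.INTER_CUBIC) for x in(a,b)])
o=cv2.convertScaleAbs(o,alpha=1.6)
im=cv2.imread("pics/scene0.png")
c=[im[135:225,290:400],im[205:295,200:310]]
o2=np.hstack([cv2.resize(x,(392,250),interpolation=cv2.INTER_CUBIC) for x in c])
cv2.imwrite("pics/crop0.png",np.vstack([o,o2]))
E
```

```text
(no output)
```

View pics/crop0.png

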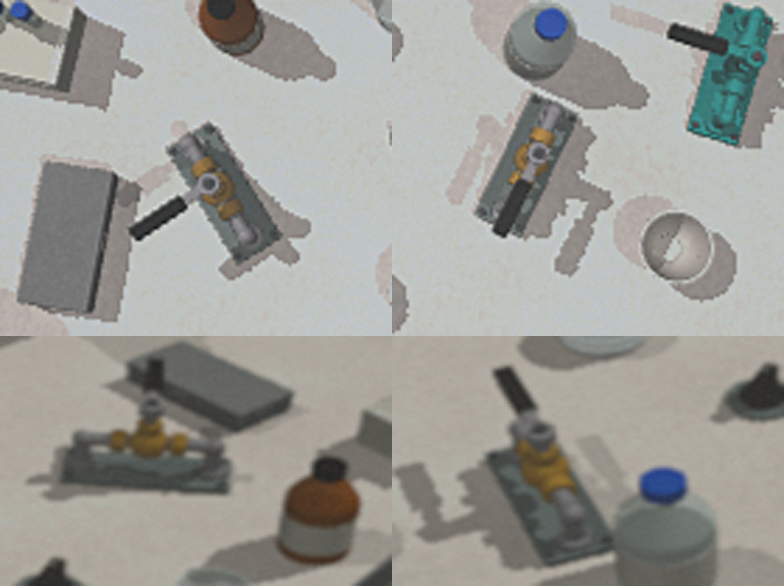

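The crop confirms it. The right brass cock (hub near 343, 204) has its lever along the pipe, so it is duty. The left one (hub near 194, 216) has its lever across, so it is standby. Next I measure the grips and axes.

```bash
cat > h.py <<'E'
import numpy as np,cv2
def ray(p,u,v,z):
    R,_=cv2.Rodrigues(np.array(p["rvec"]));t=np.array(p["tvec"]).ravel()
    c=-R.T@t; d=R.T@np.linalg.inv(p["K"])@np.array([u,v,1.]); return c+d*(z-c[2])/d[2]
def proj(p,X):
    return cv2.projectPoints(np.array(X,float).reshape(-1,3),np.array(p["rvec"]),np.array(p["tvec"]),np.array(p["K"]),None)[0].reshape(-1,2)
E
python3 - <<'E'
from rig import *
from h import *
p=eyes.get_image("top"); im=p["frame"].astype(int)
for n,(u0,v0),hub in(("standby",(176,228),(194.3,215.7)),("duty",(333,225),(342.9,204.3))):
    w=14; s=im[v0-w:v0+w,u0-w:u0+w].max(2)
    m=(s<45).astype(np.uint8)
    k,l,st,ce=cv2.connectedComponentsWithStats(m)
    i=1+np.argmax(st[1:,4]); ys,xs=np.nonzero(l==i)
    P=np.array([ray(p,x+u0-w,y+v0-w,.108)[:2] for x,y in zip(xs,ys)])
    c=P.mean(0); U,S,V=np.linalg.svd(P-c); d=V[0]
    q=(P-c)@d
    h=ray(p,*hub,.112)[:2]
    print(n,len(xs),"c",c,"axis dir",d,"len",np.ptp(q),"wid",np.ptp((P-c)@V[1]),"hub",h,"dist",np.linalg.norm(c-h))
for t in("duty_cock","standby_cock"):
    for d in regions_of(p,t)[:2]:
        print(t,d["confidence"],d["bbox"])
for t in("petri_stack","slide_box","stain_dish","media_bottle","trim_knob"):
    print(t,[(round(d["confidence"],2),ray(p,d["point"][1],d["point"][0],0).round(3)) for d in mark_of(p,t)[:2]])
E
```

```text
standby 103 c [0.50232066 0.30050036] axis dir [-0.5502422  0.8350051] len 0.06886328848277173 wid 0.015454237574027859 hub [0.54054603 0.24178166] dist 0.07006471249473048
duty 113 c [ 0.51488652 -0.20337551] axis dir [-0.89190372  0.45222533] len 0.06837800150609216 wid 0.017354865200251365 hub [ 0.57741942 -0.2375789 ] dist 0.07127576777310807
duty_cock 0.97 [317.7, 184.3, 38.1, 48.9]
duty_cock 0.78 [387.4, 156.4, 40.2, 44.2]
standby_cock 0.97 [164.5, 193.8, 57.3, 52.3]
petri_stack [(0.94, array([ 0.422, -0.006,  0.   ]))]
slide_box [(0.87, array([0.483, 0.429, 0.   ]))]
stain_dish [(0.87, array([ 0.473, -0.412,  0.   ]))]
media_bottle [(0.6, array([ 0.717, -0.241,  0.   ]))]Traceback (most recent call last):
  File "<stdin>", line 18, in <module>
ValueError: it knows: beaker, duty_cock, duty_grip, media_bottle, petri_stack, reagent_bottle, slide_box, stain_dish, standby_cock, standby_grip
```

Both sleeves fit the given sizes: about 69 × 16 mm, 70 mm from the hub. Duty has its hub at (0.577, -0.238) with the lever pointing 153°, so it shuts clockwise to about 64°. Standby has its hub at (0.541, 0.242) with the lever at 123°, and it opens to about 213°. I'll push with shut fingers, so the first move crosses high to the outer side of the duty lever.

```bash
python3 -m inch '[[-1,-27,22,0,0],[-1,-27,22,0,0],[-1,-27,22,0,0],[-1,-27,22,0,0],[-1,-27,22,0,0],[-1,-27,22,0,0],[-1,-27,22,0,0],[-1,-27,22,0,0],[-1,-27,22,0,0],[-1,-27,22,0,0],[-1,-27,22,0,0],[-1,-27,22,0,0],[-1,-27,22,0,0],[-1,-27,22,0,0],[-1,-27,22,0,0],[-1,-27,22,0,0],[-1,-27,22,0,0],[-1,-27,22,0,0],[-1,-27,22,0,0],[-1,-27,22,0,0]]' 40
```

```text
clock: 2.52
position: [0.4482, -0.0891, 0.2318]
ee_rot: [0.001, 0.782, 0.623, 0.009]
contact_force: [1.0, 1.3, 0.5]
width: 0.0001
```

```bash
cat > w.py <<'E'
import sys
from rig import manip
import numpy as np
from scipy.spatial.transform import Rotation as Ro
s=manip.get_state(); q=s["ee_rot"]; R=Ro.from_quat([q[1],q[2],q[3],q[0]]).as_matrix()
print("t",round(s["clock"],2),"pos",s["position"].round(4),"yaw",np.degrees(np.arctan2(R[1,0],R[0,0])).round(1),"F",s["contact_force"].round(1),"j",s["qpos"].round(2),"w",round(s["width"],3))
if len(sys.argv)>3:
    d=np.array([float(a) for a in sys.argv[1:4]])-s["position"]; print("tool mm",(R.T@d*1000).round(1))
E
python3 w.py .498 -.236 .230
```

```text
t 2.52 pos [ 0.4482 -0.0891  0.2318] yaw 77.1 F [1.  1.3 0.5] j [-0.36  0.09  1.74  0.01  1.3  -1.71] w 0.0
tool mm [-132.1   81.2    1.2]
```

```bash
python3 -m inch '[[-1,-27,17,0,0],[-1,-27,17,0,0],[-1,-27,17,0,0],[-1,-27,17,0,0],[-1,-22,14,0,0],[-1,0,0,0,7],[-1,0,0,0,7],[-1,0,0,0,7],[-1,0,0,0,7],[-1,0,0,0,7],[-1,0,0,0,7],[-1,0,0,0,7],[-1,0,0,0,7],[-1,0,0,0,7],[-1,0,0,0,7],[-1,0,0,0,7],[-1,0,0,0,7],[-1,0,0,0,7],[-1,0,0,0,7],[-1,0,0,0,7]]' && python3 w.py .498 -.236 .088
```

```text
clock: 4.18
position: [0.5043, -0.2548, 0.23]
ee_rot: [-0.004, 0.964, -0.265, 0.008]
contact_force: [0.4, 0.2, 1.1]
width: 0.0002
t 4.18 pos [ 0.5043 -0.2548  0.23  ] yaw -30.7 F [0.4 0.2 1.1] j [-0.6   0.25  1.54  0.01  1.34 -0.07] w 0.0
tool mm [-17.  -11.1 142. ]
```

```bash
python3 -m inch '[[-1,-15,-8,0,-3],[-1,0,0,30,0],[-1,0,0,30,0],[-1,0,0,30,0],[-1,0,0,0,0]]' && python3 w.py .498 -.236 .088
python3 - <<'E'
from rig import *
import cv2
for n in("wrist","scene"):
    cv2.imwrite(f"pics/{n}1.png",eyes.get_image(n)["frame"][:,:,::-1])
E
```

```text
clock: 4.6
position: [0.4995, -0.2412, 0.1407]
ee_rot: [-0.003, 0.971, -0.241, 0.013]
contact_force: [-1.4, 0.3, -0.4]
width: -0.0
t 4.6 pos [ 0.4995 -0.2412  0.1407] yaw -27.9 F [-1.4  0.3 -0.4] j [-0.58  0.3   1.71  0.02  1.11 -0.1 ] w -0.0
tool mm [-5.  -3.3 52.7]
```

View pics/wrist1.png

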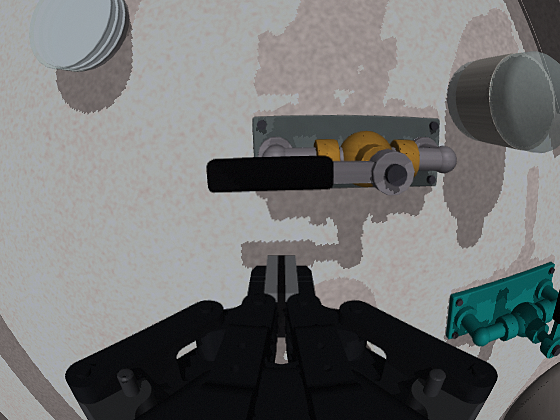

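View pics/scene1.png

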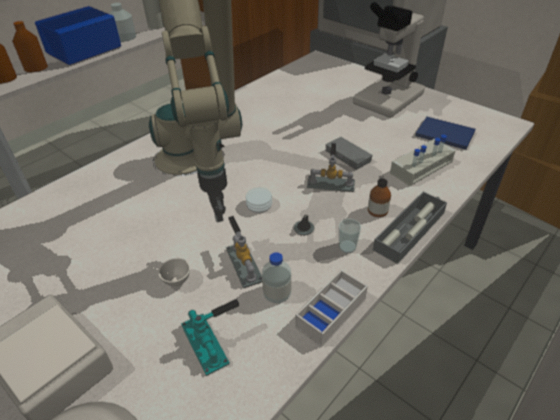

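The wrist view shows the shut fingers (col 282, row 260) below the duty sleeve (cols 207–333, row 174), on its outer side with clearance. I descend next.

```bash
python3 -m inch '[[-1,-2,0,20,0],[-1,0,0,20,0],[-1,0,0,12,0],[-1,0,0,0,0]]' && python3 w.py .498 -.236 .088
```

```text
clock: 5.03
position: [0.5096, -0.2473, 0.102]
ee_rot: [0.002, 0.97, -0.241, 0.026]
contact_force: [-0.5, 1.0, 0.2]
width: 0.0
t 5.03 pos [ 0.5096 -0.2473  0.102 ] yaw -27.9 F [-0.5  1.   0.2] j [-0.58  0.34  1.76  0.02  0.99 -0.11] w 0.0
tool mm [-16.2  -4.5  13.2]
```

```bash
python3 -m inch '[[-1,-12,0,12,0],[-1,0,0,0,0],[-1,0,0,0,0]]' && python3 w.py .498 -.236 .088
```

```text
clock: 5.28
position: [0.5043, -0.2452, 0.0958]
ee_rot: [0.004, 0.97, -0.241, 0.032]
contact_force: [1.0, -0.4, -0.3]
width: 0.0001
t 5.28 pos [ 0.5043 -0.2452  0.0958] yaw -27.9 F [ 1.  -0.4 -0.3] j [-0.59  0.33  1.79  0.02  0.96 -0.11] w 0.0
tool mm [-10.3  -5.1   7.2]
```

```bash
python3 -m inch '[[-1,-8,0,8,0],[-1,-6,0,8,0],[-1,-5,0,6,0],[-1,0,0,0,0]]' && python3 w.py .498 -.236 .086
```

```text
clock: 5.62
position: [0.494, -0.2403, 0.0787]
ee_rot: [0.006, 0.97, -0.241, 0.039]
contact_force: [0.4, -0.1, -0.5]
width: -0.0001
t 5.62 pos [ 0.494  -0.2403  0.0787] yaw -27.9 F [ 0.4 -0.1 -0.5] j [-0.59  0.33  1.85  0.02  0.89 -0.11] w -0.0
tool mm [ 2.  -5.7 -7.1]
```

```bash
python3 -m inch '[[-1,0,-10,-4,0],[-1,0,-10,-1,0],[-1,-1,-8,0,6],[-1,-1,-8,0,6],[-1,-2,-8,0,6]]' && python3 w.py .515 -.203 .086
```

```text
clock: 6.03
position: [0.5133, -0.1996, 0.0857]
ee_rot: [0.002, 0.918, -0.395, 0.038]
contact_force: [-1.4, -3.5, -1.1]
width: 0.0002
t 6.03 pos [ 0.5133 -0.1996  0.0857] yaw -46.6 F [-1.4 -3.5 -1.1] j [-0.5   0.33  1.83  0.    0.9   0.31] w 0.0
tool mm [ 3.7  1.1 -0.1]
```

```bash
python3 -m inch '[[-1,-2,-8,0,6],[-1,-2,-8,0,6],[-1,-2,-8,0,6],[-1,-2,-8,0,6],[-1,-2,-8,0,6],[-1,-2,-8,0,6]]' && python3 w.py .59 -.166 .086; python3 - <<'E'
from rig import *
import cv2
cv2.imwrite(f"pics/wrist2.png",eyes.get_image("wrist")["frame"][:,:,::-1])
E
```

```text
clock: 6.53
position: [0.5475, -0.1637, 0.0869]
ee_rot: [-0.003, 0.743, -0.668, 0.035]
contact_force: [-2.1, -2.4, -1.1]
width: -0.0005
t 6.53 pos [ 0.5475 -0.1637  0.0869] yaw -84.0 F [-2.1 -2.4 -1.1] j [-0.4   0.36  1.78 -0.02  0.94  1.07] w -0.0
tool mm [  6.7 -41.9   3.4]
```

View pics/wrist2.png

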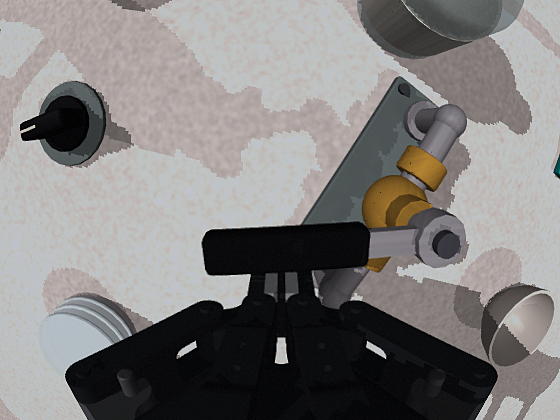

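The lever is turning with the fingers, now roughly 95° against the 64° target, and contact is mid-sleeve. Petri dishes and knob are clear. I continue to the stop.

```bash
python3 -m inch '[[-1,-2,-8,0,6],[-1,-2,-8,0,6],[-1,-2,-8,0,6],[-1,-2,-8,0,5]]' && python3 w.py .59 -.166 .086;  python3 -m inch '[[-1,-1,-8,0,4],[-1,0,-6,0,2],[-1,0,-6,0,0]]' && python3 w.py .59 -.166 .086
```

```text
clock: 6.92
position: [0.5767, -0.1536, 0.0876]
ee_rot: [0.006, -0.592, 0.805, -0.029]
contact_force: [-3.4, -1.8, -0.3]
width: -0.0001
t 6.92 pos [ 0.5767 -0.1536  0.0876] yaw -107.4 F [-3.4 -1.8 -0.3] j [-0.36  0.39  1.71 -0.03  0.98  1.52] w -0.0
tool mm [  7.9 -16.3   2.6]
clock: 7.17
position: [0.5929, -0.1559, 0.0876]
ee_rot: [0.004, -0.55, 0.835, -0.025]
contact_force: [-3.9, -1.0, 0.5]
width: -0.0001
t 7.17 pos [ 0.5929 -0.1559  0.0876] yaw -113.3 F [-3.9 -1.   0.5] j [-0.36  0.42  1.67 -0.03  1.01  1.63] w -0.0
tool mm [10.4 -1.3  1.9]
```

Still only friction force, so it hasn't reached the stop.

```bash
python3 -m inch '[[-1,0,-6,0,2],[-1,0,-5,0,1],[-1,0,-5,0,0]]' && python3 w.py .59 -.166 .086;  python3 -m inch '[[-1,0,-5,0,0],[-1,0,-5,0,0]]' && python3 w.py .59 -.166 .086
```

```text
clock: 7.42
position: [0.5933, -0.1554, 0.0871]
ee_rot: [-0.006, -0.531, 0.847, -0.011]
contact_force: [-11.5, 3.1, 7.6]
width: 0.0003
t 7.42 pos [ 0.5933 -0.1554  0.0871] yaw -115.8 F [-11.5   3.1   7.6] j [-0.36  0.44  1.64 -0.03  1.06  1.68] w 0.0
tool mm [10.9 -1.6  1.4]
clock: 7.58
position: [0.5929, -0.1554, 0.0873]
ee_rot: [-0.013, -0.534, 0.845, -0.002]
contact_force: [-10.6, 2.9, 7.0]
width: 0.0004
t 7.58 pos [ 0.5929 -0.1554  0.0873] yaw -115.4 F [-10.6   2.9   7. ] j [-0.36  0.45  1.62 -0.03  1.09  1.67] w 0.0
tool mm [10.8 -2.   1.6]
```

Force rose to about 11 N and the position has stopped changing, so the lever is at its stop. I'll give one firmer nudge, then back off and look.

```bash
python3 -m inch '[[-1,0,-9,0,0],[-1,0,-9,0,0]]' && python3 w.py; python3 -m inch '[[-1,0,15,0,0],[-1,0,20,0,0],[-1,0,10,-10,0],[-1,0,0,-30,0],[-1,0,0,-35,0],[-1,0,0,-35,0],[-1,0,0,-35,0],[-1,0,0,0,0]]' && python3 w.py .46 .2 .23
python3 - <<'E'
from rig import *
import cv2
p=eyes.get_image("top");cv2.imwrite(f"pics/top3.png",p["frame"][:,:,::-1])
cv2.imwrite(f"pics/wrist3.png",eyes.get_image("wrist")["frame"][:,:,::-1])
E
```

```text
clock: 7.75
position: [0.5923, -0.1552, 0.0874]
ee_rot: [-0.025, -0.536, 0.843, 0.014]
contact_force: [-18.8, 6.1, 14.1]
width: 0.0001
t 7.75 pos [ 0.5923 -0.1552  0.0874] yaw -115.1 F [-18.8   6.1  14.1] j [-0.36  0.47  1.59 -0.03  1.14  1.66] w 0.0
clock: 8.42
position: [0.5615, -0.1314, 0.2454]
ee_rot: [-0.022, -0.545, 0.838, 0.013]
contact_force: [0.5, 0.2, 1.4]
width: -0.0001
t 8.42 pos [ 0.5615 -0.1314  0.2454] yaw -113.9 F [0.5 0.2 1.4] j [-0.34  0.3   1.44 -0.02  1.45  1.65] w -0.0
tool mm [-262.1  226.4   19.9]
```

View pics/wrist3.png

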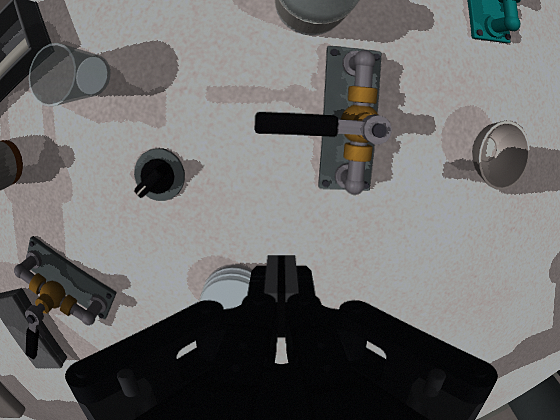

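View pics/top3.png

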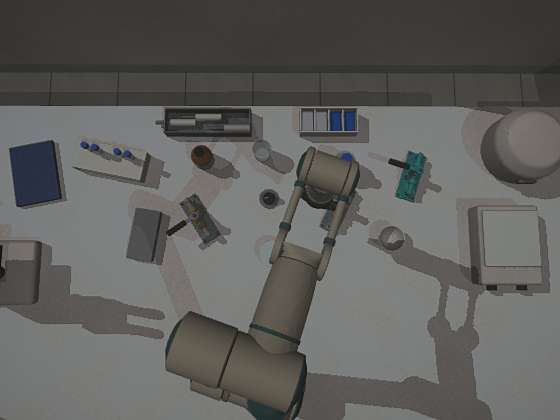

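The duty lever now lies square across its pipe (wrist view: sleeve 255–337, row 123; pipe vertical near col 360). Standby is unchanged. I go to the far side of the standby lever, at (0.530, 0.319), with yaw -57°.

```bash
python3 -m inch '[[-1,0,0,0,-7],[-1,0,0,0,-7],[-1,0,0,0,-7],[-1,0,0,0,-7],[-1,0,0,0,-7],[-1,0,0,0,-7],[-1,0,0,0,-7],[-1,0,0,0,-7],[-1,0,0,0,0],[-1,-30,-17,0,0],[-1,-30,-17,0,0],[-1,-30,-17,0,0],[-1,-30,-17,0,0],[-1,-30,-17,0,0],[-1,-30,-17,0,0],[-1,-30,-17,0,0],[-1,-30,-17,0,0],[-1,-30,-17,0,0],[-1,-30,-17,0,0]]' && python3 w.py .53 .319 .23
```

```text
clock: 10.1
position: [0.5331, 0.2238, 0.2235]
ee_rot: [0.019, 0.872, -0.488, -0.038]
contact_force: [1.0, 0.2, 0.5]
width: 0.0001
t 10.1 pos [0.5331 0.2238 0.2235] yaw -58.6 F [1.  0.2 0.5] j [0.26 0.33 1.45 0.03 1.44 1.28] w 0.0
tool mm [-83.1 -46.6  -5.8]
```

```bash
python3 -m inch '[[-1,-28,-16,-2,0],[-1,-28,-16,-2,0],[-1,-22,-14,-2,0],[-1,0,0,0,0]]' && python3 w.py .53 .319 .14
python3 - <<'E'
from rig import *
import cv2
cv2.imwrite(f"pics/wrist4.png",eyes.get_image("wrist")["frame"][:,:,::-1])
E
```

```text
clock: 10.43
position: [0.5287, 0.326, 0.2258]
ee_rot: [0.019, 0.871, -0.49, -0.04]
contact_force: [0.1, 0.5, -0.1]
width: -0.0002
t 10.43 pos [0.5287 0.326  0.2258] yaw -58.8 F [ 0.1  0.5 -0.1] j [0.42 0.39 1.35 0.04 1.48 1.44] w -0.0
tool mm [11.1 -3.7 85.3]
```

View pics/wrist4.png

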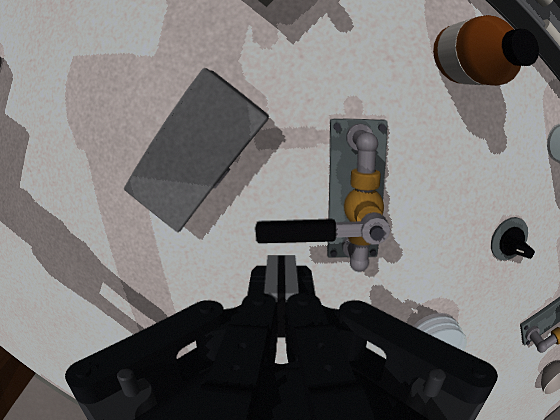

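Perspective makes the side ambiguous here, so I check by projecting the wrist pixels.

```bash
cat > wr.py <<'E'
import numpy as np
from scipy.spatial.transform import Rotation as Ro
def wray(p,s,u,v,z):
    K=np.array(p["K"]);M=np.array(p["mount"]); q=s["ee_rot"]
    R=Ro.from_quat([q[1],q[2],q[3],q[0]]).as_matrix()
    x=np.array([u-K[0,2],v-K[1,2]]);r=np.linalg.norm(x);th=r/K[0,0]
    d=np.array([*(x/r*np.sin(th)),np.cos(th)])
    d=R@(M[:3,:3]@d); c=R@M[:3,3]+s["position"]
    return c+d*(z-c[2])/d[2]
E
python3 - <<'E'
from rig import *
from wr import *
s=manip.get_state();p=eyes.get_image("wrist")
print("sleeve",wray(p,s,296,231,.112),"hub",wray(p,s,375,231,.115),"mount",np.array(p["mount"]).round(3).tolist())
E
```

```text
sleeve [0.50368669 0.30116828 0.112     ] hub [0.54091968 0.2446311  0.115     ] mount [[1.0, 0.001, 0.0, -0.001], [-0.001, 0.953, 0.301, -0.076], [0.0, -0.301, 0.953, -0.143], [0.0, 0.0, 0.0, 1.0]]
```

This agrees with the top-view fit to within 2–3 mm, and the TCP is 36 mm on the far (push) side. I descend.

```bash
python3 -m inch '[[-1,10,-6,25,0],[-1,0,0,25,0],[-1,0,0,0,0]]' && python3 w.py .531 .319 .14
```

```text
clock: 10.78
position: [0.5351, 0.3137, 0.1738]
ee_rot: [0.021, 0.869, -0.492, -0.039]
contact_force: [-1.1, -0.6, -0.3]
width: -0.0002
t 10.78 pos [0.5351 0.3137 0.1738] yaw -59.1 F [-1.1 -0.6 -0.3] j [0.4  0.42 1.43 0.04 1.37 1.42] w -0.0
tool mm [-5.1 -1.8 34. ]
```

```bash
python3 -m inch '[[-1,-5,-2,20,0],[-1,0,-2,20,0],[-1,0,-2,20,0],[-1,0,0,15,0],[-1,0,0,0,0]]' && python3 w.py .531 .319 .087
```

```text
clock: 11.2
position: [0.5334, 0.3143, 0.0995]
ee_rot: [0.022, 0.866, -0.498, -0.037]
contact_force: [-0.7, -1.0, -0.4]
width: 0.0
t 11.2 pos [0.5334 0.3143 0.0995] yaw -59.8 F [-0.7 -1.  -0.4] j [0.4  0.47 1.54 0.03 1.21 1.43] w 0.0
tool mm [-4.7 -1.2 12.6]
```

```bash
python3 -m inch '[[-1,-3,0,12,0],[-1,-2,8,2,0],[-1,-1,8,0,-5],[-1,-2,8,0,-6],[-1,-2,8,0,-6],[-1,-2,8,0,-6]]' && python3 w.py .531 .319 .087
python3 - <<'E'
from rig import *
import cv2
cv2.imwrite(f"pics/wrist5.png",eyes.get_image("wrist")["frame"][:,:,::-1])
E
```

```text
clock: 11.7
position: [0.501, 0.3002, 0.0956]
ee_rot: [0.006, 0.949, -0.312, -0.034]
contact_force: [2.4, 3.4, -2.6]
width: 0.0
t 11.7 pos [0.501  0.3002 0.0956] yaw -36.4 F [ 2.4  3.4 -2.6] j [0.4  0.42 1.64 0.04 1.14 1.02] w 0.0
tool mm [ 13.4 -33.2   6.7]
```

View pics/wrist5.png

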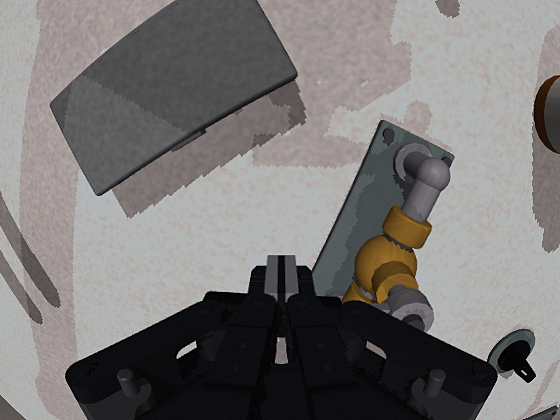

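```bash
python3 -m inch '[[-1,-2,7,5,-5],[-1,-2,8,4,-6],[-1,-2,8,2,-6],[-1,-2,8,1,-6]]' && python3 w.py .46 .215 .087
```

```text
clock: 12.08
position: [0.4837, 0.2803, 0.0939]
ee_rot: [-0.009, 0.993, -0.113, -0.027]
contact_force: [-0.0, 3.9, -2.6]
width: 0.0001
t 12.08 pos [0.4837 0.2803 0.0939] yaw -13.0 F [-0.   3.9 -2.6] j [0.37 0.38 1.72 0.05 1.08 0.58] w 0.0
tool mm [-8.  69.1  6.5]
```

```bash
python3 -m inch '[[-1,-3,7,5,-5],[-1,-3,8,3,-6],[-1,-3,8,3,-6],[-1,-3,8,2,-6]]' && python3 w.py .46 .215 .087
python3 - <<'E'
from rig import *
import cv2
cv2.imwrite(f"pics/scene6.png",eyes.get_image("scene")["frame"][90:260,200:420,::-1].repeat(3,0).repeat(3,1))
E
```

```text
clock: 12.42
position: [0.4734, 0.2549, 0.0897]
ee_rot: [-0.02, 0.996, 0.09, -0.016]
contact_force: [0.2, 3.5, 1.2]
width: 0.0001
t 12.42 pos [0.4734 0.2549 0.0897] yaw 10.4 F [0.2 3.5 1.2] j [0.33 0.35 1.79 0.06 1.03 0.12] w 0.0
tool mm [-20.3  36.9   1.7]
```

View pics/scene6.png

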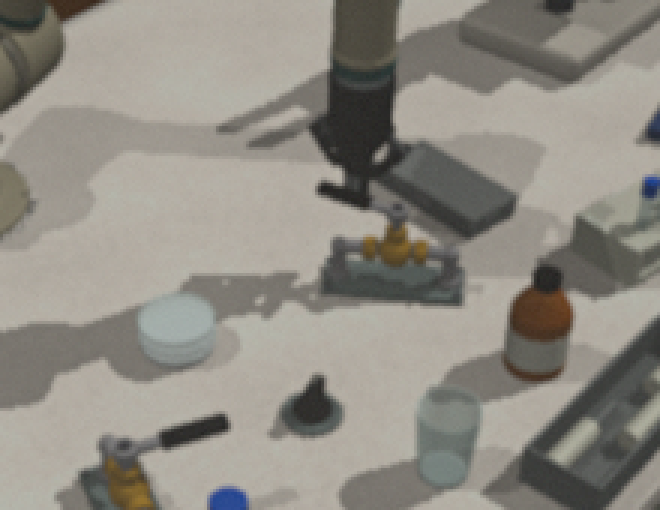

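The fingers are driving the standby sleeve as intended, with about 25° left. I continue to the stop.

```bash
python3 -m inch '[[-1,-3,8,2,-6],[-1,-2,8,1,-6],[-1,-2,8,1,-5],[-1,-1,7,1,-4]]' && python3 w.py; python3 -m inch '[[-1,0,6,0,-2],[-1,0,6,0,0],[-1,0,5,0,0]]' && python3 w.py
```

```text
clock: 12.8
position: [0.4754, 0.2264, 0.0894]
ee_rot: [-0.028, 0.963, 0.269, -0.009]
contact_force: [-8.9, 22.2, 2.6]
width: -0.0001
t 12.8 pos [0.4754 0.2264 0.0894] yaw 31.2 F [-8.9 22.2  2.6] j [ 0.27  0.33  1.81  0.07  1.02 -0.31] w -0.0
clock: 13.05
position: [0.4747, 0.2272, 0.0901]
ee_rot: [-0.047, 0.961, 0.274, -0.013]
contact_force: [-2.8, 13.6, -4.0]
width: 0.0003
t 13.05 pos [0.4747 0.2272 0.0901] yaw 31.8 F [-2.8 13.6 -4. ] j [ 0.25  0.33  1.81  0.11  1.03 -0.36] w 0.0
```

The force rose to 14–22 N with no more motion, so it is at the stop. One firmer nudge, then I back off, rise and move clear.

```bash
python3 -m inch '[[-1,0,8,0,0],[-1,0,8,0,0]]' && python3 w.py; python3 -m inch '[[-1,0,-15,0,0],[-1,0,-20,0,0],[-1,0,-8,-10,0],[-1,0,0,-30,0],[-1,0,0,-35,0],[-1,0,0,-35,0],[-1,0,0,-35,0],[-1,0,0,0,0]]' && python3 w.py .25 .35 .25
python3 - <<'E'
from rig import *
import cv2
cv2.imwrite(f"pics/wrist7.png",eyes.get_image("wrist")["frame"][:,:,::-1])
cv2.imwrite(f"pics/top7.png",eyes.get_image("top")["frame"][:,:,::-1])
E
```

```text
clock: 13.22
position: [0.4748, 0.2276, 0.0904]
ee_rot: [-0.062, 0.962, 0.264, -0.018]
contact_force: [-7.6, 24.7, -0.3]
width: -0.0002
t 13.22 pos [0.4748 0.2276 0.0904] yaw 30.7 F [-7.6 24.7 -0.3] j [ 0.23  0.34  1.81  0.14  1.04 -0.38] w -0.0
clock: 13.88
position: [0.4575, 0.248, 0.2511]
ee_rot: [-0.062, 0.967, 0.246, -0.025]
contact_force: [1.1, 0.5, 0.6]
width: -0.0003
t 13.88 pos [0.4575 0.248  0.2511] yaw 28.6 F [1.1 0.5 0.6] j [ 0.27  0.2   1.57  0.13  1.42 -0.25] w -0.0
tool mm [-133.3 -186.8   28.2]
```

View pics/wrist7.png

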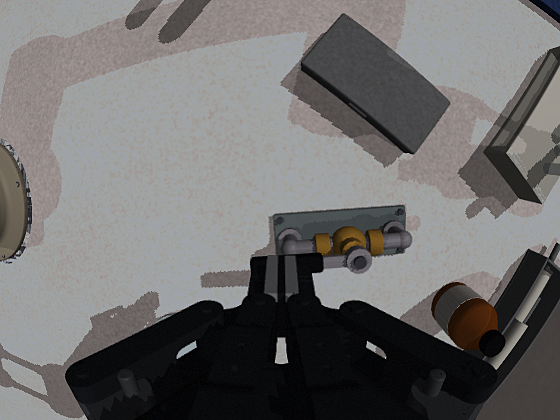

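View pics/top7.png

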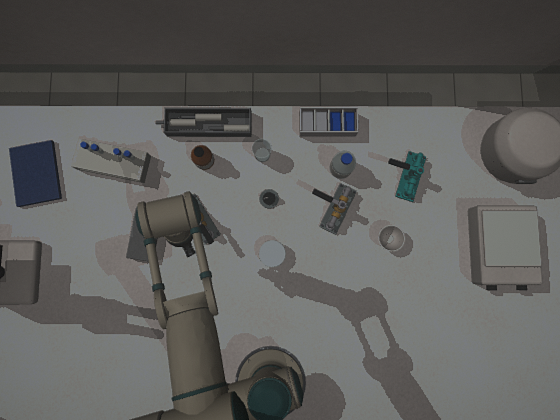

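Duty looks shut. The arm hides standby in the top view, so I withdraw further and measure both levers.

```bash
python3 -m inch '[[-1,-24,-28,0,0],[-1,-24,-28,0,0],[-1,-24,-28,0,0],[-1,-24,-28,0,0],[-1,-24,-28,0,0],[-1,-20,-28,0,0],[-1,-20,-28,0,0],[-1,0,-28,0,0],[-1,0,-28,0,0],[-1,0,0,0,0]]' && python3 w.py
python3 - <<'E'
from rig import *
from h import *
p=eyes.get_image("top"); im=p["frame"]; cv2.imwrite("pics/top8.png",im[:,:,::-1])
for n,H in(("standby",(.5405,.2418)),("duty",(.5774,-.2376))):
    u,v=proj(p,[*H,.108])[0].astype(int); w=34
    m=(im[v-w:v+w,u-w:u+w].max(2)<45).astype(np.uint8)
    k,l,st,ce=cv2.connectedComponentsWithStats(m)
    for i in range(1,k):
        if 70<st[i,4]<250:
            ys,xs=np.nonzero(l==i)
            P=np.array([ray(p,x+u-w,y+v-w,.108)[:2] for x,y in zip(xs,ys)]); c=P.mean(0);V=np.linalg.svd(P-c)[2]
            r=c-np.array(H); print(n,len(xs),c.round(4),"r",np.linalg.norm(r).round(4),"ang hub",np.degrees(np.arctan2(r[1],r[0])).round(1),"ang sleeve",np.degrees(np.arctan2(V[0,1],V[0,0])).round(1),"len",np.ptp((P-c)@V[0]).round(3))
for t in("petri_stack","slide_box","stain_dish","media_bottle","beaker","reagent_bottle"):
    print(t,[(round(d["confidence"],2),ray(p,d["point"][1],d["point"][0],0).round(3)) for d in mark_of(p,t)[:1]])
a=[cv2.resize(im[150:270,x:x+140,::-1],None,fx=2.8,fy=2.8,interpolation=cv2.INTER_CUBIC) for x in(120,290)]
cv2.imwrite("pics/crop8.png",cv2.convertScaleAbs(np.hstack(a),alpha=1.6))
E
```

```text
clock: 14.82
position: [0.179, 0.3873, 0.2713]
ee_rot: [-0.054, 0.971, 0.229, -0.045]
contact_force: [1.0, -1.3, -0.1]
width: -0.0003
t 14.82 pos [0.179  0.3873 0.2713] yaw 26.7 F [ 1.  -1.3 -0.1] j [0.85 0.01 1.73 0.14 1.4  0.37] w -0.0
standby 116 [0.4833 0.2041] r 0.0685 ang hub -146.6 ang sleeve -146.8 len 0.068
duty 102 [ 0.6076 -0.1721] r 0.0721 ang hub 65.3 ang sleeve -117.4 len 0.067
petri_stack [(0.72, array([ 0.425, -0.001,  0.   ]))]
slide_box []
stain_dish [(0.65, array([ 0.466, -0.419,  0.   ]))]
media_bottle [(0.56, array([ 0.718, -0.234,  0.   ]))]
beaker []
reagent_bottle [(0.81, array([0.739, 0.232, 0.   ]))]
```

View pics/crop8.png

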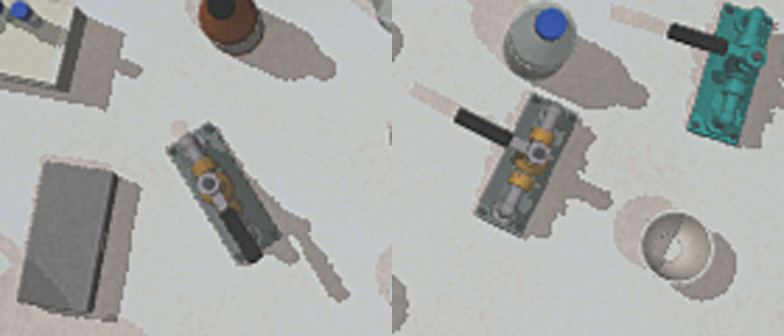

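View pics/top8.png

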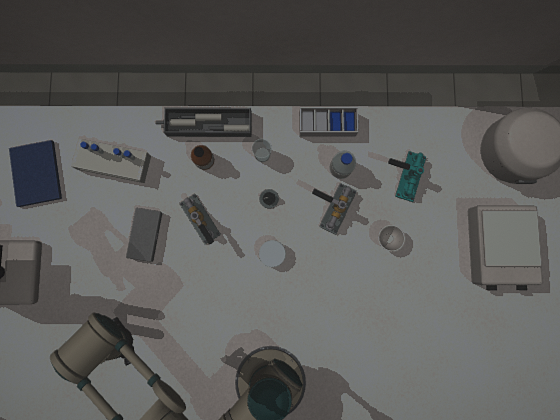

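```bash
python3 - <<'E'
import cv2
a=cv2.imread("pics/top0.png",0);b=cv2.imread("pics/top8.png",0)
for n,(u,v) in dict(petri=(272,253),box=(146,234),beaker=(262,151),reagent=(203,156),media=(343,164),stain=(392,237),knob=(269,198)).items():
    t=a[v-20:v+20,u-20:u+20]; r=cv2.matchTemplate(b[v-26:v+26,u-26:u+26],t,cv2.TM_CCOEFF_NORMED); _,m,_,l=cv2.minMaxLoc(r); print(n,round(m,3),(l[0]-6,l[1]-6))
from rig import manip
print(manip.sign_off())
E
```

```text
petri 0.997 (0, 0)
box 0.984 (0, 0)
beaker 0.999 (0, 0)
reagent 0.999 (0, 0)
media 0.999 (0, 0)
stain 0.998 (0, 0)
knob 0.999 (0, 0)
the job is handed in; nothing more can be done
None
```

The gas supply is changed over. I shut the duty cock (the right-hand brass one) clockwise against its stop, and only then opened the standby cock (the left-hand one) against its stop. I pushed both levers with shut fingers. The job was handed in at about 15 s, with the arm withdrawn and touching nothing.

- **Levers:** at each end the push force rose to between 11 and 26 N and the lever moved no further. In the last top picture the duty sleeve points at about 63–65°, where square across its pipe is about 64°. The standby sleeve is at 213°, about 90° from where it started and along its pipe.
- **Bystanders and knob:** matching the before and after top pictures gave zero pixel shift for all six bystanders and the trim knob. The turquoise look-alike was not touched.
- **Checks that disagreed or failed:**
  - The detection networks missed the slide box and beaker in the last picture.
  - The network positions of the other bystanders wandered by up to 10 mm. I took both as network noise, since the image match showed no shift.
  - The tool picked up a few degrees of tilt during the pushes, with no visible effect.

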